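# Clip the spot tile onto the demonstration stage

## Task

Slide the white spot tile along the guide rails of the viewing stage, under the spring clip and fully home against the end stop: hold the clip open by pressing its long thumb bar right down with one fingertip and push the tile's near edge with the other, keeping the bar down until the tile is home. Then let the clip close onto the tile and move clear. Only push the tile, never pick it up, and leave the glassware and everything else standing where it is.

Things in the scene. Friction and masses are not known exactly. Their poses are not given: they have to be found in the camera images.
- stage: grey viewing stage, fixed to the bench: 170 x 130 mm, its flat deck 30 mm above the bench. Origin on the bench, under the tile channel's centre line and straight below the clip's foot. x: the push direction, towards the end stop; y: left; z: up. The base spans x -125 to +45, y -90 to +40 mm. Nothing on it stands over 25 mm above the deck
- end_stop (a point): middle of the end stop's face, at stage x = +20 mm, y = 0, 6 mm above the deck; the stop is 12 mm tall. Two aluminium rails, 6 mm high and 5 mm thick, run along x from -125 to +20 mm with inner faces at y = +26 and -26 mm: a channel 52 mm wide, open at the near (-x) end, in which the tile slides and the pushing finger runs
- tile_mid (a point): centre (half-way up) of the white porcelain spot tile with nine wells: loose, about 60 g, 50 mm along x, 48 mm along y, 10 mm thick, flat on the deck between the rails, square to them. Its centre starts at stage x = -61 to -37 mm, short of the clip's foot. Home, its far edge on the end stop, its centre is at x = -5 mm and its near edge at x = -30 mm
- tile: the same spot tile; origin at the centre of its underside
- clip (a joint): angle (rad) of the spring clip. 0: shut, its foot 1 mm above the deck, the foot's upright face blocking the tile. 0.42: thumb bar right down on its limit, foot about 15 mm above the deck. About 0.26: shut onto the tile. From 0.30 the tile passes freely. A spring shuts it: the bar takes about 3 N to start and 8 N right down
- clip_foot (a point): middle of the underside of the clip's foot, 12 x 8 mm, over the channel centre (y = 0; x = 0). The clip's hinge is a rod 9 mm thick along stage x from -117 to +13 mm, at y = -38 mm, 9 mm above the deck. It tips about the x axis. From the hinge an arm 12 mm wide (x -6 to +6 mm) reaches left over the rail to the foot
- thumb_bar (a point): middle of the upper face of the clip's thumb bar, a flat steel strip with a smooth, slippery white facing, right of the hinge, stage x -120 to -14 mm, 28 mm wide. Shut, it slopes up outwards to 23 mm above the deck. Right down it is level, 4 mm above the deck, y -56 to -84 mm: a tip can slide along it while another, equally low, pushes the tile
- dropper: amber glass dropper bottle, 28 mm across, 60 mm tall, standing left of the stage; to be left alone. Origin: centre of its underside
- stopper: black rubber stopper, a cone 30 mm across and 26 mm tall, left of the stage; to be left alone. Origin: centre of its underside
- vial: clear glass vial with white cap, 26 mm across, 45 mm tall, right of the stage beyond the thumb bar; to be left alone. Origin: centre of its underside
- jar_a: white plastic jar, 60 mm across, 95 mm tall; to be left alone. Origin: centre of its underside
- jar_b: second jar like jar_a; to be left alone. Origin: centre of its underside
- beaker: glass beaker, 68 mm across, 90 mm tall; to be left alone. Origin: centre of its underside
- mortar: white porcelain bowl, 84 mm across, 50 mm tall; to be left alone. Origin: centre of its underside
Mind the look-alikes: they are no part of the job. Of the things shaped like the tile, the white one is meant.

How it is judged:
On the way, in this order (a step that is already met when the one before it is completed fails the run):
1. the clip is held open by a fingertip on it, the tile still in front of it (value of joint clip above 0.32 rad and x of tile_mid in the frame of stage below -0.03 m and contact force between the fingers and clip above 0.5 N), for 0.1 s.
2. the tile is home against the end stop while the clip is still held open (x of tile_mid in the frame of stage above -0.0075 m and z of tile_mid in the frame of stage below 0.039 m and value of joint clip above 0.29 rad and contact force between the fingers and clip above 0.5 N), for 0.1 s.
At the end, for the whole second after the job is handed in: the tile lies flat on the deck within 2.5 mm of the end stop, at rest, with the clip shut onto it (clip angle 0.20 to 0.30 rad, pressing on the tile with over 1 N) (x of tile_mid in the frame of stage between -0.0075 and 0 m and z of tile_mid in the frame of stage between 0.031 and 0.039 m and value of joint clip between 0.2 and 0.3 rad and contact force between clip and tile above 1 N and linear speed of tile below 0.01 m/s); the robot touches nothing.
It fails at once if the tile is lifted more than 8 mm off the deck or tipped over 0.25 rad (z of tile_mid in the frame of stage above 0.043 m or angle between tile_mid's own z axis and vertical above 0.25 rad).
It fails at once if the clip is let down onto the tile before it is home (tile over 6 mm short) (x of tile_mid in the frame of stage between -0.026 and -0.011 m and value of joint clip below 0.28 rad).
It fails at once if a bystander is moved more than 20 mm (distance of any of dropper, stopper, vial, jar_a, jar_b, beaker, mortar from where it was at the start of the episode above 0.02 m).
It also fails if it takes over 43 s, if anything falls off the work surface, if the arm or the gripper's body presses on something with over 40 N, if the wrist force passes 120 N, or if a joint passes its speed limit or range.

## Robot

A 7-joint arm with a two-finger parallel gripper is mounted at the origin on the work surface. World frame = base frame: x ahead of the robot, y to its left, z up, the work surface at z = 0. Lengths are in m, angles in rad, forces in N, time in s.
With the tool pointing down it reaches from about 0.375 to 0.925 m from the base axis. Payload 3.1 kg.
Tool frame: the origin (TCP) lies between the finger pads; the fingertips stand 17 mm ahead of it and the grasp point (between the pads) lies 2 mm behind it (tip_extent is the x of the fingertips in the tool frame, in m); x points along the fingers, z is the direction in which the jaws open and shut, and the axes are right-handed (so a half turn about x gives the same grasp; the last joint's range is limited). The gripper opens to 85 mm and grips with 20 to 120 N. Pads are 22 mm wide; open, the fingers measure 114 mm over their backs; the gripper's body (76 mm by 85 mm) begins 54 mm behind the grasp point. The pads swing forward as they close: fully open they stand 13 mm farther back than shut.
Start: joints at [1.044, 0.383, 0.044, 1.598, -0.018, 1.161, -0.05], TCP at [0.27, -0.591, 0.248] pointing down, gripper open.
Joint ranges: [-2.61, 2.61], [-0.41, 2.15], [-1.48, 1.57], [0, 2.5], [-1.57, 4.71], [0.05, 1.97], [-2.85, 2.85]. Speed limits (rad/s): [2.79, 2.79, 3.14, 3.14, 3.14, 3.14, 3.14].

## Interface

Orientations are given as a unit quaternion [w, x, y, z].
In Python, from plant import get_state, grab_frame, close_job, tip_extent gives the robot as it stands. The module is installed in compiled form; this text tells all that it offers.
- The arm moves only by the tool move_arm, never from a script. Its argument "deltas" is a list of rows, each a list of 7 numbers: the shift along the tool's x, y, z in m, then the turn, a rotation vector about the tool's x, y, z in degrees, then the closure, from -1 (fully open) to 1 (shut). A call has 1 to 12 rows; each row shifts and turns the commanded pose from where the row before left it, along the tool's axes as they then stand; what a row does not reach is not made up. A row lasts 1/12 s, in which the tool goes at most 41.7 mm and 7.16 degrees, less where a joint would pass 70% of its speed; a pose out of reach is approached as far as the arm can. A call is refused whole if a number of a shift passes 0.0417 or a number of a turn 7.16, either way. A call with a gripper value outside its range is refused whole. The fingers move at their own pace and stop on an object; "force" is the grip in N (left out, the last holds). Time passes only in rows, so rows that do not move let the fingers close. It gives the time, the measured TCP pose, the force and the opening at its end, in the units of the state.
- get_state(): the state, without advancing time (a new reading comes with each control period).
- grab_frame(name): name is "side" or "top" or "wrist"; returns a dict with "color" (420x560x3 uint8, blue, green, red), "range_z" (420x560 float32, m along the optical axis (not along the pixel's ray), 0 where there is no reading), "fx", "fy", "cx", "cy" (pixels), "rvec" (rotation vector, rad) and "tvec" (3), from world to camera coordinates, as OpenCV has them. Camera axes: x right, y down, z forward; pixel columns grow to the right and rows downward; lengths in m; the calibration is good to about 2 mm. The wrist camera is an equidistant fisheye: a pixel r from the principal point sees the ray r / f radians off the axis. A picture is of the moment at which its call begins.
- close_job(): hands the job in, once; it reports no verdict.
The state is a dict: "time": time; "joint_positions": joint angles; "qd": joint speeds; "effort": joint torques, N m; "eef_pos": TCP position; "tool_rot": TCP orientation; "force": force on the tool from outside, world axes, zero at the start; "torque": the same for the moment, N m; "finger_gap": opening from 0.0 (shut) to 1.0 (fully open).
Only numpy, scipy, OpenCV 4.12 (cv2) and the standard library are available. Lean on these libraries where they do the work, as an engineer would, in place of code of your own. Each camera call takes 0.05 s, during which the arm holds its last target.

## Working session

There is one attempt and no reset: what is moved stays moved. The work goes in short steps, Python scripts to look and compute and a tool call to move; the robot and the scene stay as the last step left them, time stands still between calls to the robot, and variables do not carry over. Pictures are saved under pics/ and viewed, and the job is handed in when it is done.

Besides the shell and the picture viewer there is one more tool, called after ">>>" as name(argument=value, ...), one argument or row to a line, values as JSON. move_arm: Moves the arm, as the interface text tells. Its arguments: {"type":"object","properties":{"deltas":{"type":"array"},"force":{"type":"number"}},"required":["deltas"]}

```bash
mkdir -p pics; python3 - <<'E'
from plant import *
import cv2,pickle
for n in ["side","top","wrist"]:
    f=grab_frame(n); cv2.imwrite(f"pics/{n}0.png",f["color"]); pickle.dump(f,open(f"{n}0.pkl","wb"))
    print(n,f["fx"],f["fy"],f["cx"],f["cy"],f["rvec"],f["tvec"])
print(get_state(),tip_extent)
E
```

```text
side 407.665618592784 407.665618592784 276.2054882136656 205.31693724672402 [ 0.7039724  -2.53497014  1.19898566] [0.48960875 0.24774825 0.95560585]
top 396.6697015957102 396.6697015957102 275.35993239243476 209.67021672643153 [ 2.1216189  -2.05564951  0.26340011] [-0.00878076  0.5888678   1.03851935]
wrist 325.19226210127806 325.19226210127806 279.1102359100232 213.39466058499804 [-2.41067603  1.54673933  0.25209018] [-0.64936535 -0.04178247  0.38068607]
{'time': 0.15, 'joint_positions': array([ 1.04418999,  0.38366022,  0.0438211 ,  1.59920662, -0.01787618,
        1.1611827 , -0.04988245]), 'qd': array([ 0.00189677, -0.00265622,  0.00166602, -0.00593605, -0.00188419,
        0.00136534,  0.00074451]), 'effort': array([ 1.95458757e-03, -4.34054911e+01,  1.02691814e+00, -2.49980128e+01,
        1.07833167e-02,  7.28174084e-03,  3.20139904e-06]), 'eef_pos': array([ 0.26998249, -0.59051238,  0.24717006]), 'tool_rot': array([ 0.59432147,  0.38249081,  0.59559344, -0.38177378]), 'force': array([-0.41871144,  0.06559092, -0.28762104]), 'torque': array([ 0.07459   ,  0.00602807, -0.01782336]), 'finger_gap': 1.0003261177430174} 0.017
```

View pics/side0.png

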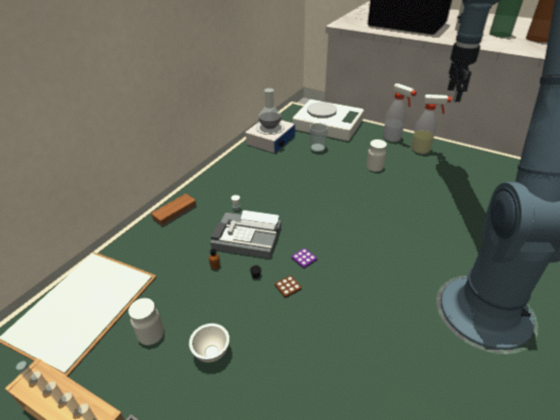

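View pics/top0.png

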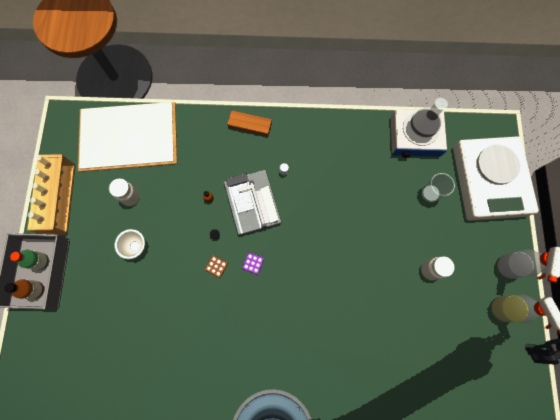

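View pics/wrist0.png

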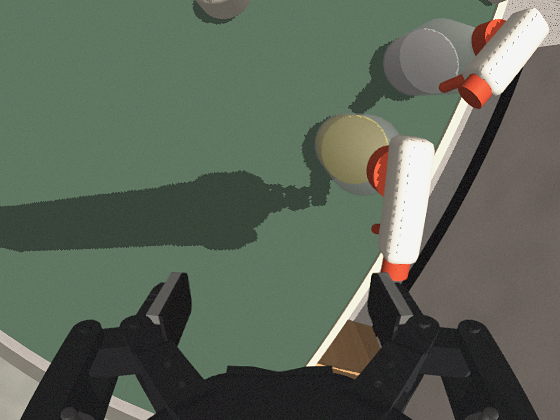

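```bash
cat > h.py <<'E'
import numpy as np,cv2,pickle
from scipy.spatial.transform import Rotation as R
def pix2plane(f,u,v,z,fish=False):
    Rm=cv2.Rodrigues(np.array(f["rvec"]))[0];t=np.array(f["tvec"]).ravel()
    x=(u-f["cx"])/f["fx"];y=(v-f["cy"])/f["fy"]
    if fish:
        r=np.hypot(x,y); s=np.tan(r)/r if r>1e-9 else 1; x*=s;y*=s
    d=Rm.T@np.array([x,y,1.]);c=-Rm.T@t
    return c+d*(z-c[2])/d[2]
def proj(f,P,fish=False):
    Rm=cv2.Rodrigues(np.array(f["rvec"]))[0];p=Rm@np.array(P,float)+np.array(f["tvec"]).ravel()
    x,y=p[0]/p[2],p[1]/p[2]
    if fish:
        r=np.hypot(p[0],p[1]);th=np.arctan2(r,p[2]);x,y=p[0]/r*th,p[1]/r*th
    return f["cx"]+f["fx"]*x,f["cy"]+f["fy"]*y
E
python3 - <<'E'
from h import *
f=pickle.load(open("top0.pkl","rb"))
for u,v in [(252,203),(226,185),(265,172),(279,220),(238,234)]: print(pix2plane(f,u,v,.03).round(4), f["range_z"][v,u])
c=f["color"][150:290,190:310]; cv2.imwrite("pics/t1.png",cv2.resize(c,None,fx=5,fy=5,interpolation=cv2.INTER_CUBIC)[:600])
f=pickle.load(open("side0.pkl","rb"))
c=f["color"][180:300,190:330]; cv2.imwrite("pics/s1.png",cv2.resize(c,None,fx=5,fy=5,interpolation=cv2.INTER_CUBIC))
E
```

```text
[0.618 0.079 0.03 ] 1.1471496
[0.6708 0.1585 0.03  ] 1.1759402
[0.7153 0.0445 0.03  ] 1.1837561
[ 0.5695 -0.0016  0.03  ] 1.1497917
[0.5245 0.115  0.03  ] 1.1472098
```

View pics/t1.png

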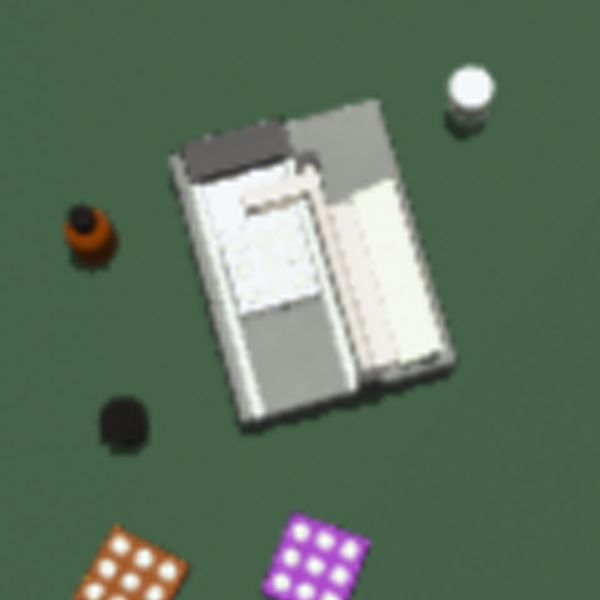

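View pics/s1.png

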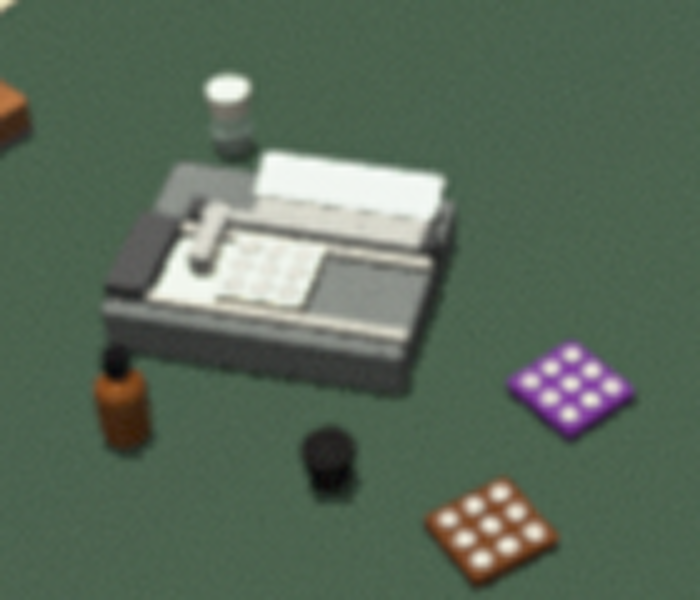

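```bash
python3 - <<'E'
from h import *
f=pickle.load(open("top0.pkl","rb"))
S=np.array([[45,40],[45,-90],[-125,-90],[-125,40]])/1e3
px=[(171,158),(378,101),(454,355),(243,421)]
W=np.array([pix2plane(f,190+(a+.5)/5-.5,150+(b+.5)/5-.5,.03)[:2] for a,b in px])
print(W.round(4),[np.linalg.norm(W[i]-W[i-1]).round(4) for i in range(4)])
a=S-S.mean(0);b=W-W.mean(0)
th=np.arctan2((a[:,0]*b[:,1]-a[:,1]*b[:,0]).sum(),(a*b).sum());Rm=np.array([[np.cos(th),-np.sin(th)],[np.sin(th),np.cos(th)]])
o=W.mean(0)-Rm@S.mean(0);print("yaw",th,np.degrees(th),"o",o,"res",(W-(S@Rm.T+o)).round(4))
w=lambda a,b:pix2plane(f,190+(a+.5)/5-.5,150+(b+.5)/5-.5,.04)[:2]
for p in [(246,315),(323,293)]: print("tile near",((w(*p)-o)@Rm).round(4))
from plant import *
s=get_state();q=s["tool_rot"];print(R.from_quat(q,scalar_first=True).as_matrix().round(3))
E
```

```text
[[ 0.6824  0.1658]
 [ 0.7223  0.0442]
 [ 0.5679 -0.0057]
 [ 0.5251  0.1144]] [np.float64(0.1654), np.float64(0.128), np.float64(0.1623), np.float64(0.1275)]
yaw 0.3196788046907995 18.316246308569756 o [0.65453129 0.11598846] res [[-0.0023 -0.0023]
 [-0.0033 -0.0005]
 [ 0.0037  0.0031]
 [ 0.0018 -0.0002]]
tile near [-0.0659  0.0209]
tile near [-0.0659 -0.0253]
[[-0.001  0.909  0.416]
 [ 0.002  0.416 -0.909]
 [-1.    -0.    -0.002]]
```

>>> move_arm(
  deltas=[
    [0,0.005,-0.005,6.3,0,0,-0.46],
    [0,0.012,-0.013,0,0,0,-0.46],
    [0,0.02,-0.021,0,0,0,-0.46],
    [0,0.02,-0.021,0,0,0,-0.46],
    [0,0.02,-0.021,0,0,0,-0.46],
    [0,0.02,-0.021,0,0,0,-0.46],
    [0,0.02,-0.021,0,0,0,-0.46],
    [0,0.02,-0.021,0,0,0,-0.46],
    [0,0.02,-0.021,0,0,0,-0.46],
    [0,0.02,-0.021,0,0,0,-0.46],
    [0,0.02,-0.021,0,0,0,-0.46],
    [0,0.02,-0.021,0,0,0,-0.46],
  ],
)

```text
time: 1.15
eef_pos: [0.4042, -0.3048, 0.248]
tool_rot: [0.573, 0.414, 0.573, -0.414]
force: [0.1, 0.6, -0.2]
finger_gap: 0.728
```

>>> move_arm(
  deltas=[
    [0,0.02,-0.021,0,0,0,-0.46],
    [0,0.02,-0.021,0,0,0,-0.46],
    [0,0.02,-0.021,0,0,0,-0.46],
    [0,0.02,-0.021,0,0,0,-0.46],
    [0,0.02,-0.021,0,0,0,-0.46],
    [0,0.02,-0.021,0,0,0,-0.46],
    [0,0.02,-0.021,0,0,0,-0.46],
    [0,0.02,-0.021,0,0,0,-0.46],
    [0,0.02,-0.021,0,0,0,-0.46],
    [0,0.02,-0.021,0,0,0,-0.46],
    [0,0.02,-0.021,0,0,0,-0.46],
    [0,0.02,-0.021,0,0,0,-0.46],
  ],
)

```text
time: 2.15
eef_pos: [0.5531, 0.0094, 0.248]
tool_rot: [0.573, 0.414, 0.573, -0.414]
force: [0.0, 0.2, 0.1]
finger_gap: 0.733
```

```bash
python3 - <<'E'
from h import *
from plant import *
for i in [0]:
    f=grab_frame("wrist"); cv2.imwrite("pics/w1.png",f["color"]);pickle.dump(f,open("w1.pkl","wb"))
s=get_state();print(s["time"],s["eef_pos"],s["finger_gap"],s["force"]);print(R.from_quat(s["tool_rot"],scalar_first=True).as_matrix().round(3))
E
```

```text
2.2 [0.55526516 0.01768217 0.24848798] 0.7307080226725114 [2.76309891 4.61107755 1.2203539 ]
[[ 0.003  0.947  0.322]
 [ 0.006  0.322 -0.947]
 [-1.     0.005 -0.005]]
```

View pics/w1.png

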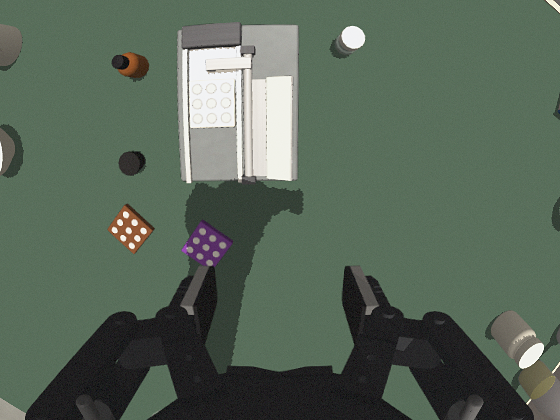

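```bash
python3 - <<'E'
from h import *
from plant import *
for i in range(3): f=grab_frame("wrist")
pickle.dump(f,open("w1.pkl","wb"))
s=get_state();print(s["time"],s["eef_pos"],s["finger_gap"],s["force"]);print(R.from_quat(s["tool_rot"],scalar_first=True).as_matrix().round(4))
c=f["color"][15:195,165:310]; cv2.imwrite("pics/w2.png",cv2.resize(c,None,fx=4,fy=4,interpolation=cv2.INTER_CUBIC)[:600])
cv2.imwrite("pics/w2b.png",cv2.resize(c[80:],None,fx=4,fy=4,interpolation=cv2.INTER_CUBIC)[:600])
E
```

```text
2.35 [0.55281575 0.00918427 0.2478442 ] 0.7286032826067124 [ 0.34070376 -1.08475532  0.01088913]
[[-1.000e-03  9.488e-01  3.159e-01]
 [-1.000e-04  3.159e-01 -9.488e-01]
 [-1.000e+00 -1.000e-03 -3.000e-04]]
```

View pics/w2.png

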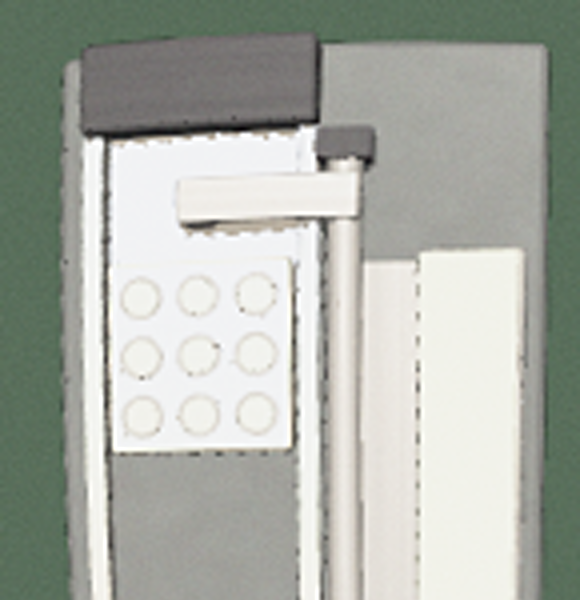

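View pics/w2b.png

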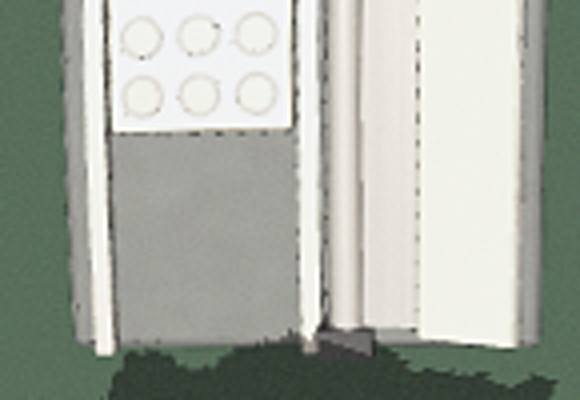

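```bash
python3 - <<'E'
from h import *
f=pickle.load(open("w1.pkl","rb"))
def w(a,b,z,off=0): return pix2plane(f,165+(a+.5)/4-.5,15+off+(b+.5)/4-.5,z,True)[:2]
L=[((45,-90),w(546,44,.03)),((-125,-90),w(539,346,.03,80)),((-125,40),w(78,343,.03,80)),((-125,26),w(114,354,.036,80)),((-125,-26),w(301,351,.036,80)),((20,26),w(106,135,.036)),((20,-26),w(299,127,.036))]
S=np.array([l[0] for l in L])/1e3;W=np.array([l[1] for l in L])
a=S-S.mean(0);b=W-W.mean(0)
th=np.arctan2((a[:,0]*b[:,1]-a[:,1]*b[:,0]).sum(),(a*b).sum());Rm=np.array([[np.cos(th),-np.sin(th)],[np.sin(th),np.cos(th)]])
o=W.mean(0)-Rm@S.mean(0);print("yaw",th,np.degrees(th),"o",o,"res stage frame\n",((W-o)@Rm-S).round(4))
for p in [(113,132),(292,132)]: print("tile near",((w(*p,.04,80)-o)@Rm).round(4))
# height from depth of deck
u,v=165+205//4,15+80+240//4
p=[]
for (u,v) in [(165+50,155),(165+55,170),(300,60)]:
    d=f["range_z"][v,u];x=(u-f["cx"])/f["fx"];y=(v-f["cy"])/f["fy"];r=np.hypot(x,y);x*=np.tan(r)/r;y*=np.tan(r)/r
    Rc=cv2.Rodrigues(f["rvec"])[0];print(u,v,d,Rc.T@(np.array([x,y,1])*d-np.ravel(f["tvec"])))
pos=np.array([.5528,.0092]);print("tcp in stage",(pos-o)@Rm)
E
```

```text
yaw 0.3167615084554154 18.149097546692843 o [0.65410062 0.11548867] res stage frame
 [[-0.0013  0.0012]
 [ 0.0007  0.0006]
 [ 0.0014 -0.0018]
 [-0.0005  0.0002]
 [ 0.0002  0.0004]
 [ 0.0002 -0.0009]
 [-0.0006  0.0002]]
tile near [-0.0649  0.0227]
tile near [-0.0661 -0.0246]
215 155 0.34110653 [0.56259722 0.08723781 0.03041535]
220 170 0.3460825 [0.54850085 0.077313   0.03061248]
300 60 0.31058148 [0.68692191 0.03370672 0.02920099]
tcp in stage [-0.12936878 -0.0694465 ]
```

>>> move_arm(
  deltas=[
    [0.01,0.005,-0.005,0.26,0,0,-0.46],
    [0.02,0.01,-0.008,0,0,0,-0.46],
    [0.025,0.01,-0.008,0,0,0,-0.46],
    [0.025,0.01,-0.008,0,0,0,-0.46],
    [0.025,0.0045,-0.0045,0,0,0,-0.46],
    [0.025,0,0,0,0,0,-0.46],
    [0.02,0,0,0,0,0,-0.46],
    [0,0,0,0,0,0,-0.46],
    [0,0,0,0,0,0,-0.46],
    [0,0,0,0,0,0,-0.46],
  ],
)

```text
time: 3.18
eef_pos: [0.5809, 0.0514, 0.099]
tool_rot: [0.572, 0.416, 0.571, -0.416]
force: [0.3, 0.4, 0.3]
finger_gap: 0.73
```

```bash
cat > look.py <<'E'
import sys
from h import *
from plant import *
n=sys.argv[1];f=grab_frame("wrist");cv2.imwrite(f"pics/{n}.png",f["color"]);pickle.dump(f,open(n+".pkl","wb"))
g=grab_frame("side");c=g["color"][170:270,190:310];cv2.imwrite(f"pics/{n}s.png",cv2.resize(c,None,fx=6,fy=6,interpolation=cv2.INTER_CUBIC))
s=get_state();M=R.from_quat(s["tool_rot"],scalar_first=True).as_matrix()
th=.31676;o=np.array([.6541,.1155]);Rm=np.array([[np.cos(th),-np.sin(th)],[np.sin(th),np.cos(th)]])
print(s["time"],"stage xy",((s["eef_pos"][:2]-o)@Rm).round(4),"z",s["eef_pos"][2].round(4),"F",s["force"].round(2),"gap",s["finger_gap"]);print(M.round(4))
E
python3 look.py a1
```

```text
3.2833 stage xy [-0.0885 -0.0379] z 0.1002 F [ 0.03 -0.83 -0.2 ] gap 0.7316808739629965
[[ 3.600e-03  9.514e-01  3.081e-01]
 [ 1.000e-04  3.081e-01 -9.514e-01]
 [-1.000e+00  3.500e-03  1.000e-03]]
```

View pics/a1.png

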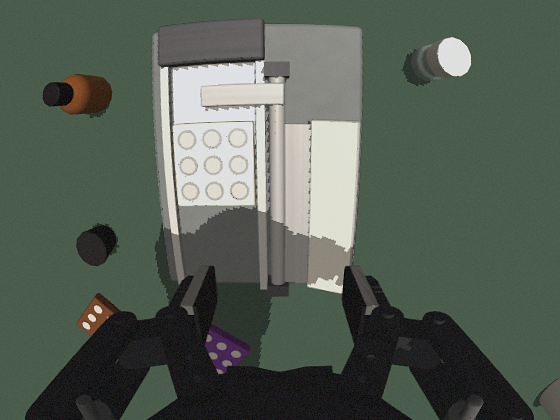

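View pics/a1s.png

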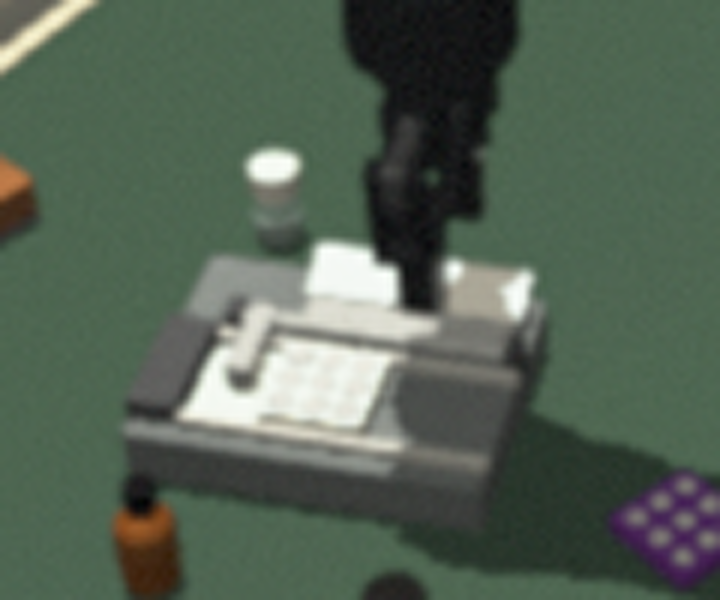

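>>> move_arm(
  deltas=[
    [0.007,0,0,0,0,0,-0.46],
    [0.007,0,0,0,0,0,-0.46],
    [0.007,0,0,0,0,0,-0.46],
    [0.006,0,0,0,0,0,-0.46],
    [0.006,0,0,0,0,0,-0.46],
    [0.005,0,0,0,0,0,-0.46],
    [0,0,0,0,0,0,-0.46],
    [0,0,0,0,0,0,-0.46],
    [0,0,0,0,0,0,-0.46],
  ],
)

```text
time: 4.03
eef_pos: [0.5802, 0.053, 0.0606]
tool_rot: [0.572, 0.416, 0.572, -0.415]
force: [0.3, 1.1, 3.4]
finger_gap: 0.728
```

```bash
python3 look.py a2
```

```text
4.1333 stage xy [-0.0896 -0.0364] z 0.0607 F [-0.91  2.14  2.01] gap 0.7274398390402609
[[ 3.000e-04  9.509e-01  3.096e-01]
 [ 6.000e-04  3.096e-01 -9.509e-01]
 [-1.000e+00  5.000e-04 -5.000e-04]]
```

View pics/a2.png

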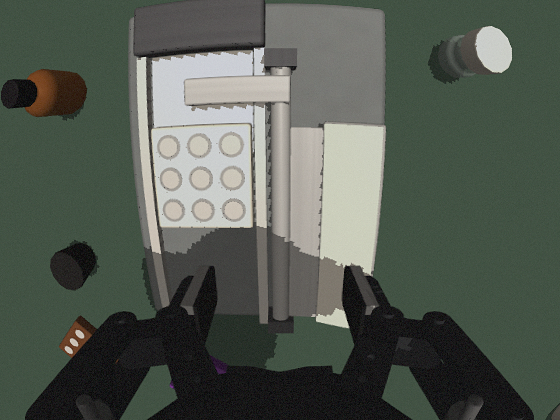

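View pics/a2s.png

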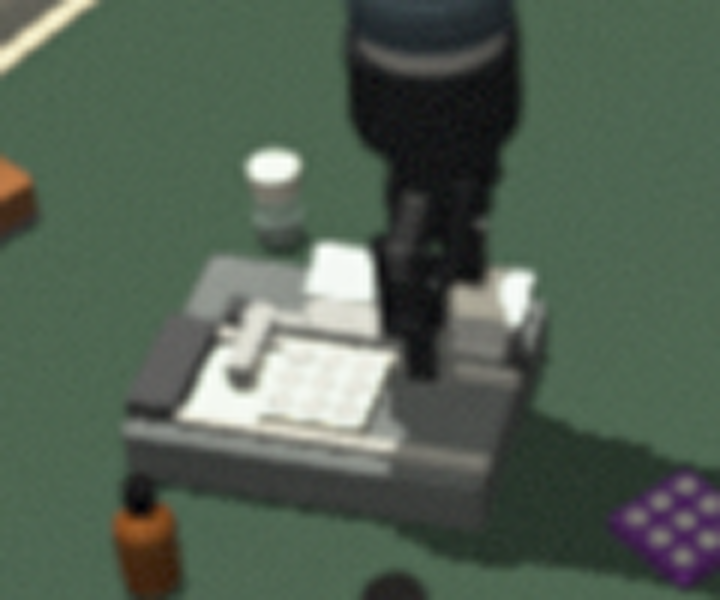

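>>> move_arm(
  deltas=[
    [0.003,0,0,0,0,0,-0.46],
    [0.003,0,0,0,0,0,-0.46],
    [0.002,0,0,0,0,0,-0.46],
    [0,0,0,0,0,0,-0.46],
    [0,0,0,0,0,0,-0.46],
    [0,0,0,0,0,0,-0.46],
  ],
)

```text
time: 4.63
eef_pos: [0.5811, 0.0521, 0.0527]
tool_rot: [0.573, 0.416, 0.572, -0.415]
force: [0.2, -0.1, 5.3]
finger_gap: 0.731
```

```bash
python3 look.py a3; cat > ang.py <<'E'
import sys
from h import *
th=.31676;o=np.array([.6541,.1155]);Rm=np.array([[np.cos(th),-np.sin(th)],[np.sin(th),np.cos(th)]])
for n in sys.argv[1:]:
    f=pickle.load(open(n+".pkl","rb"));D=f["range_z"];v,u=np.mgrid[0:420,0:560]
    x=(u-f["cx"])/f["fx"];y=(v-f["cy"])/f["fy"];r=np.hypot(x,y)+1e-9;s=np.tan(np.minimum(r,1.4))/r
    P=np.stack([x*s*D,y*s*D,D],-1)-np.ravel(f["tvec"]);P=P@cv2.Rodrigues(f["rvec"])[0]
    q=P.copy();q[...,:2]=(P[...,:2]-o)@Rm
    ok=(D>0)
    m=ok&(abs(q[...,0])<4e-3)&(q[...,1]>-.03)&(q[...,1]<.006)&(q[...,2]>.038)
    if m.sum()>10: a=np.polyfit(q[m][:,1],q[m][:,2],1);print(n,"arm slope",a[0],"z at y0",a[1], m.sum())
    m=ok&(q[...,0]>-.06)&(q[...,0]<-.02)&(q[...,1]<-.06)&(q[...,1]>-.08)&(q[...,2]>.0315)
    if m.sum()>10: a=np.polyfit(q[m][:,1],q[m][:,2],1);print(n,"bar slope",a[0],"z at -70",np.polyval(a,-.07), m.sum())
E
python3 ang.py w1 a1 a2 a3
```

```text
4.7333 stage xy [-0.0891 -0.0375] z 0.0527 F [ 0.86 -0.06  3.98] gap 0.7279838453362917
[[ 1.700e-03  9.510e-01  3.091e-01]
 [-1.000e-04  3.091e-01 -9.510e-01]
 [-1.000e+00  1.600e-03  6.000e-04]]
w1 arm slope 0.005580819609861442 z at y0 0.046170797621829116 258
w1 bar slope -0.4653831062025705 z at -70 0.04853325032390282 795
a1 arm slope -0.004635311836847928 z at y0 0.04606634500452152 885
a1 bar slope -0.45110280029742583 z at -70 0.04845099706779627 2680
a2 arm slope 0.017717120686418106 z at y0 0.04686471768544104 1420
a2 bar slope -0.42434358919155224 z at -70 0.04775398313598281 4178
a3 arm slope 0.2216504388046416 z at y0 0.05486045249371481 1656
a3 bar slope -0.20158350344818934 z at -70 0.04090798020303797 4018
```

View pics/a3.png

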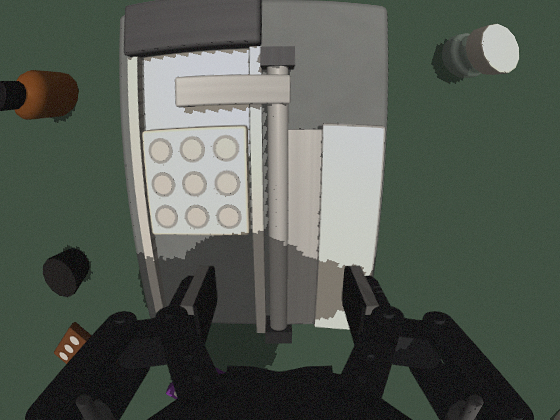

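>>> move_arm(
  deltas=[
    [0.002,0,0,0,0,0,-0.46],
    [0.002,0,0,0,0,0,-0.46],
    [0.002,0,0,0,0,0,-0.46],
    [0.0015,0,0,0,0,0,-0.46],
    [0,0,0,0,0,0,-0.46],
    [0,0,0,0,0,0,-0.46],
    [0,0,0,0,0,0,-0.46],
  ],
)

```text
time: 5.32
eef_pos: [0.5811, 0.0522, 0.0456]
tool_rot: [0.573, 0.416, 0.572, -0.415]
force: [0.0, -0.3, 6.9]
finger_gap: 0.729
```

```bash
python3 look.py a4;python3 ang.py a4
```

```text
5.4167 stage xy [-0.0891 -0.0374] z 0.0456 F [-0.09 -0.64  6.77] gap 0.7325983669132285
[[ 1.700e-03  9.510e-01  3.091e-01]
 [-1.000e-04  3.091e-01 -9.510e-01]
 [-1.000e+00  1.600e-03  7.000e-04]]
a4 arm slope 0.36827608416250845 z at y0 0.06209760449994882 1909
a4 bar slope -0.008506261400019137 z at -70 0.03480324862046006 3907
```

View pics/a4.png

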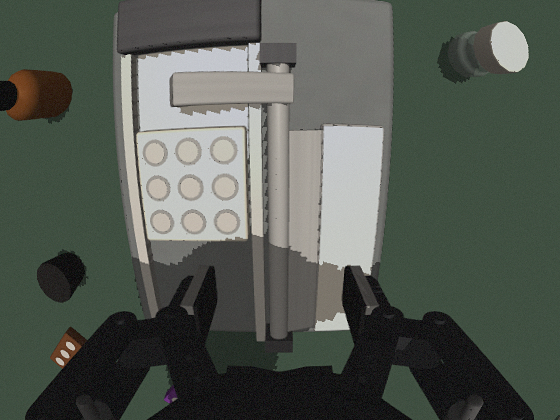

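View pics/a4s.png

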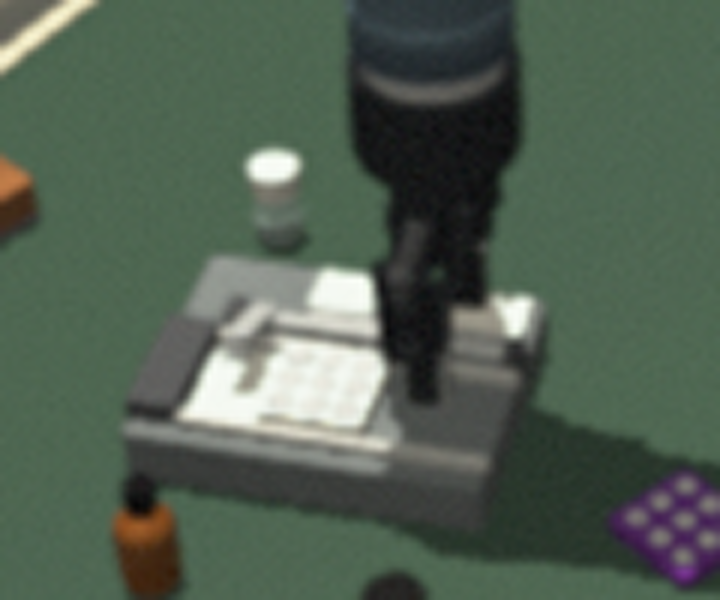

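>>> move_arm(
  deltas=[
    [0.001,0.001,0,0,0,0,-0.46],
    [0,0.002,0,0,0,0,-0.46],
    [0,0.003,0,0,0,0,-0.46],
    [0,0.003,0,0,0,0,-0.46],
    [0,0.003,0,0,0,0,-0.46],
    [0,0.003,0,0,0,0,-0.46],
    [0,0.002,0,0,0,0,-0.46],
    [0,0.001,0,0,0,0,-0.46],
    [0,0,0,0,0,0,-0.46],
    [0,0,0,0,0,0,-0.46],
  ],
)

```text
time: 6.25
eef_pos: [0.5972, 0.057, 0.0451]
tool_rot: [0.572, 0.415, 0.572, -0.417]
force: [-2.9, -1.0, 10.4]
finger_gap: 0.73
```

```bash
python3 look.py a5;python3 ang.py a5
```

```text
6.35 stage xy [-0.0723 -0.0378] z 0.0451 F [-2.22 -0.92 11.15] gap 0.7286860422545426
[[-0.001   0.9513  0.3084]
 [-0.0017  0.3084 -0.9513]
 [-1.     -0.0015  0.0013]]
a5 arm slope 0.38081144840383113 z at y0 0.06255141260526567 1904
a5 bar slope 2.6847025070074904 z at -70 0.05575929145474992 5581
```

View pics/a5.png

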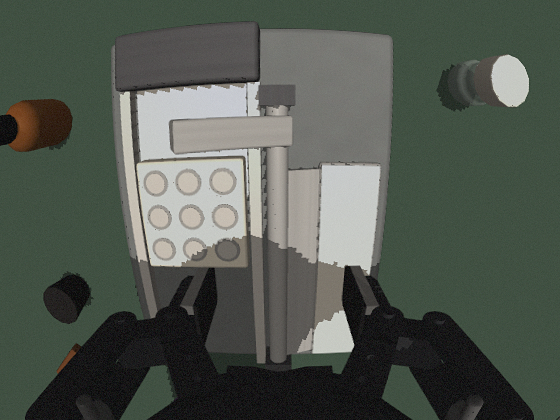

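>>> move_arm(
  deltas=[
    [0,0.002,0,0,0,0,-0.46],
    [0,0.003,0,0,0,0,-0.46],
    [0,0.003,0,0,0,0,-0.46],
    [0,0.003,0,0,0,0,-0.46],
    [0,0.003,0,0,0,0,-0.46],
    [0,0.003,0,0,0,0,-0.46],
    [0,0.003,0,0,0,0,-0.46],
    [0,0.002,0,0,0,0,-0.46],
    [0,0.001,0,0,0,0,-0.46],
    [0,0,0,0,0,0,-0.46],
  ],
)

```text
time: 7.18
eef_pos: [0.6192, 0.0642, 0.0452]
tool_rot: [0.572, 0.415, 0.572, -0.417]
force: [-2.4, -1.6, 11.2]
finger_gap: 0.73
```

```bash
python3 look.py a6;python3 ang.py a6; python3 - <<'E'
from h import *
f=pickle.load(open("a5.pkl","rb"))
th=.31676;o=np.array([.6541,.1155]);Rm=np.array([[np.cos(th),-np.sin(th)],[np.sin(th),np.cos(th)]])
for p in [(150,268),(246,266)]: print((pix2plane(f,*p,.04,True)[:2]-o)@Rm)
E
```

```text
7.2833 stage xy [-0.0492 -0.0379] z 0.0452 F [-2.24 -1.56 11.3 ] gap 0.7343670192982588
[[-8.000e-04  9.512e-01  3.084e-01]
 [-1.700e-03  3.084e-01 -9.512e-01]
 [-1.000e+00 -1.300e-03  1.400e-03]]
a6 arm slope 0.25960353157623195 z at y0 0.059177975084396116 1880
a6 bar slope 1.7287752904338585 z at -70 0.06874230718911103 7461
[-0.06282967  0.02323362]
[-0.06047166 -0.02376362]
```

View pics/a6.png

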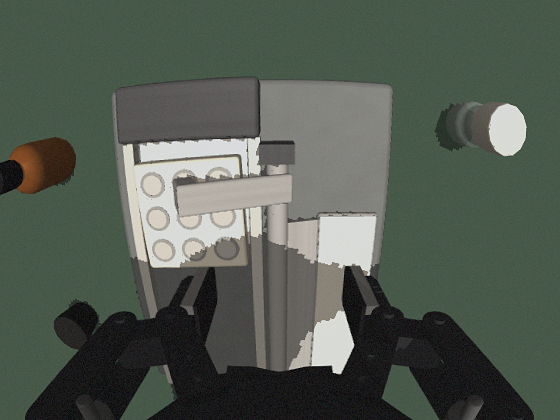

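>>> move_arm(
  deltas=[
    [0,0.002,0,0,0,0,-0.46],
    [0,0.002,0,0,0,0,-0.46],
    [0,0.002,0,0,0,0,-0.46],
    [0,0.002,0,0,0,0,-0.46],
    [0,0.0015,0,0,0,0,-0.46],
    [0,0,0,0,0,0,-0.46],
    [0,0,0,0,0,0,-0.46],
  ],
)

```text
time: 7.87
eef_pos: [0.6263, 0.0665, 0.0451]
tool_rot: [0.571, 0.414, 0.573, -0.418]
force: [-6.6, -1.2, 15.8]
finger_gap: 0.731
```

```bash
python3 look.py a7;python3 ang.py a7
```

```text
7.9667 stage xy [-0.0416 -0.0379] z 0.0452 F [-5.39 -1.95 15.76] gap 0.7307337541232154
[[-0.0049  0.951   0.3092]
 [-0.0034  0.3092 -0.951 ]
 [-1.     -0.0057  0.0018]]
a7 arm slope 0.19910138808143743 z at y0 0.05725895186664538 1923
a7 bar slope 1.5980998447395816 z at -70 0.07039756398751958 7100
```

View pics/a7.png

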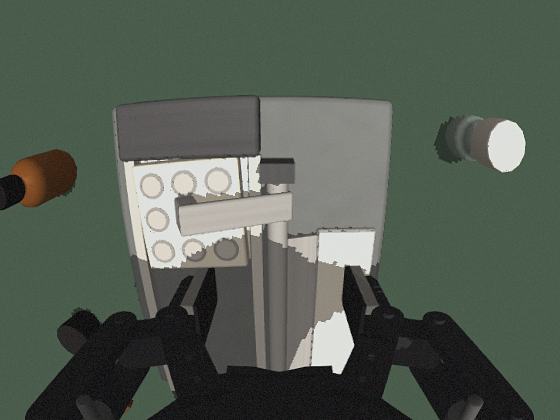

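View pics/a7s.png

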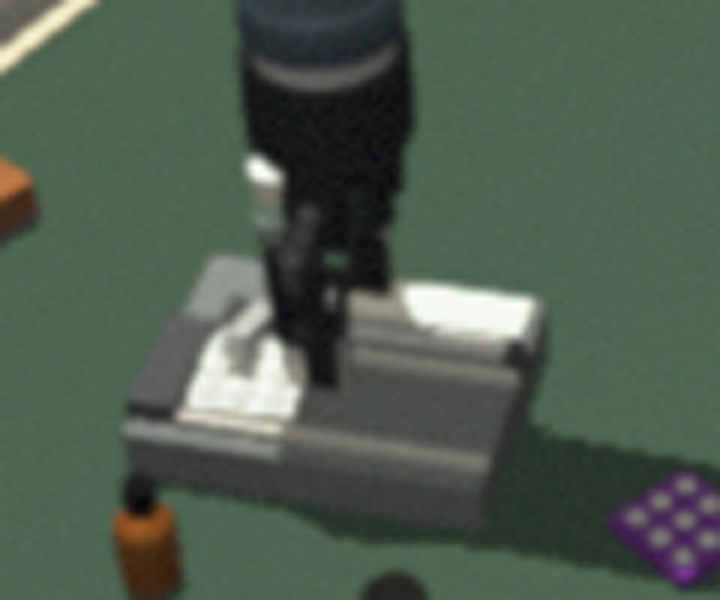

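```bash
python3 - <<'E'
from h import *
f=pickle.load(open("a7.pkl","rb"))
cv2.imwrite("pics/z7.png",cv2.resize(f["color"][145:280,115:275],None,fx=4.4,fy=4.4,interpolation=cv2.INTER_CUBIC))
E
```

```text
(no output)
```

View pics/z7.png

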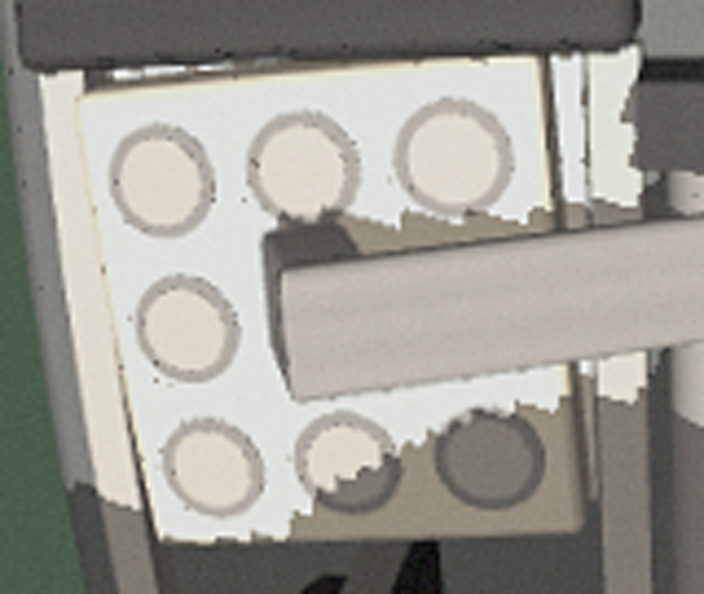

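>>> move_arm(
  deltas=[
    [0,-0.003,0,0,0,0,-0.46],
    [0,-0.002,-0.002,0,0,0,-0.46],
    [0,0,-0.003,0,0,0,-0.46],
    [0,0,-0.004,0,0,0,-0.46],
    [0,0,-0.001,0,0,0,-0.46],
    [0,0.002,0,0,0,0,-0.46],
    [0,0.002,0,0,0,0,-0.46],
    [0,0.001,0,0,0,0,-0.46],
    [0,0.001,0,0,0,0,-0.46],
    [0,0.001,0,0,0,0,-0.46],
    [0,0,0,0,0,0,-0.46],
    [0,0,0,0,0,0,-0.46],
  ],
)

```text
time: 8.97
eef_pos: [0.6233, 0.0753, 0.0451]
tool_rot: [0.571, 0.412, 0.573, -0.419]
force: [-10.2, -4.6, 19.3]
finger_gap: 0.732
```

```bash
python3 look.py a8;python3 ang.py a8; python3 - <<'E'
from h import *
f=pickle.load(open("a8.pkl","rb"))
cv2.imwrite("pics/z8.png",cv2.resize(f["color"][135:300,115:295],None,fx=4,fy=3.6,interpolation=cv2.INTER_CUBIC))
E
```

```text
9.0667 stage xy [-0.0418 -0.0285] z 0.0451 F [-9.85 -3.14 19.31] gap 0.7307686958242461
[[-0.0093  0.9511  0.3088]
 [-0.0059  0.3088 -0.9511]
 [-0.9999 -0.0107  0.0028]]
a8 arm slope 0.15974801753332712 z at y0 0.056338965836927664 2020
a8 bar slope -0.6663708770452099 z at -70 0.06721004628051011 5845
```

View pics/z8.png

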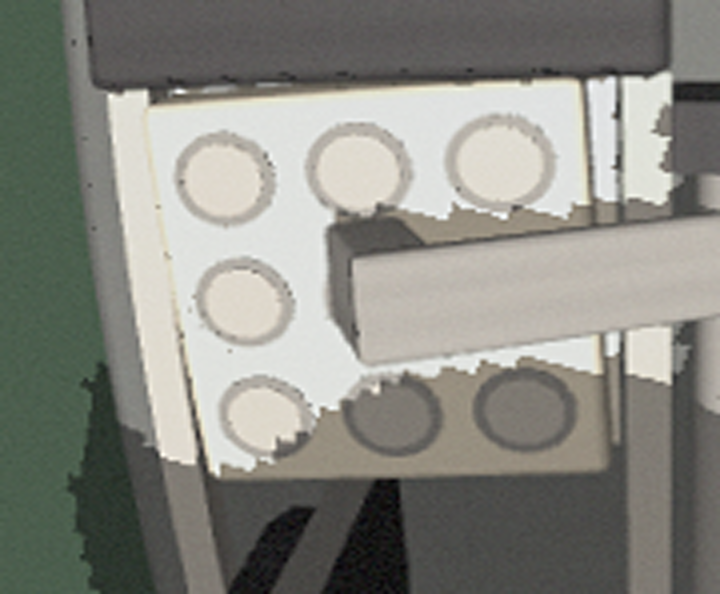

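View pics/a8s.png

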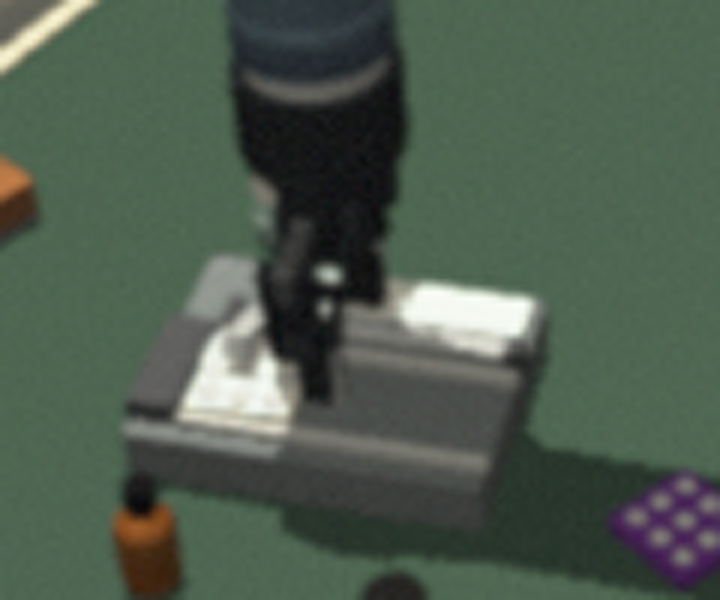

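```bash
python3 - <<'E'
from h import *
f=pickle.load(open("a8.pkl","rb"))
th=.31676;o=np.array([.6541,.1155]);Rm=np.array([[np.cos(th),-np.sin(th)],[np.sin(th),np.cos(th)]])
Q=[]
for X,Y in [(150,105),(582,80),(607,468),(213,477)]: q=(pix2plane(f,115+(X+.5)/4-.5,135+(Y+.5)/3.6-.5,.04,True)[:2]-o)@Rm;Q.append(q);print(q.round(4))
print(np.mean(Q,0))
for X,Y in [(90,88),(668,73)]: print("stop top",((pix2plane(f,115+(X+.5)/4-.5,135+(Y+.5)/3.6-.5,.042,True)[:2]-o)@Rm).round(4))
for X,Y in [(148,90),(624,80),(226,590),(625,590)]: print("rail inner",((pix2plane(f,115+(X+.5)/4-.5,135+(Y+.5)/3.6-.5,.036,True)[:2]-o)@Rm).round(4))
E
```

```text
[0.0177 0.0243]
[ 0.0193 -0.022 ]
[-0.0291 -0.0238]
[-0.0314  0.0229]
[-0.00587216  0.00036423]
stop top [0.0204 0.0304]
stop top [ 0.0204 -0.0306]
rail inner [0.0189 0.0261]
rail inner [ 0.0187 -0.0261]
rail inner [-0.052   0.0258]
rail inner [-0.0503 -0.0255]
```

>>> move_arm(
  deltas=[
    [0,-0.003,0,0,0,0,-0.46],
    [0,0,-0.002,0,0,0,-0.46],
    [0,0,-0.002,0,0,0,-0.46],
    [0,0.003,0,0,0,0,-0.46],
    [0,0.001,0,0,0,0,-0.46],
    [0,0.001,0,0,0,0,-0.46],
    [0,0,0,0,0,0,-0.46],
    [0,0,0,0,0,0,-0.46],
  ],
)

```text
time: 9.73
eef_pos: [0.6236, 0.0782, 0.0451]
tool_rot: [0.57, 0.411, 0.573, -0.42]
force: [-11.2, -6.3, 19.9]
finger_gap: 0.734
```

```bash
python3 look.py a9;python3 ang.py a9; python3 - <<'E'
from h import *
f=pickle.load(open("a9.pkl","rb"))
cv2.imwrite("pics/z9.png",cv2.resize(f["color"][135:300,115:295],None,fx=4,fy=3.6,interpolation=cv2.INTER_CUBIC))
E
```

```text
9.8333 stage xy [-0.0406 -0.026 ] z 0.0451 F [-10.96  -5.9   20.64] gap 0.7305370753727158
[[-0.0106  0.9513  0.308 ]
 [-0.0081  0.308  -0.9514]
 [-0.9999 -0.0126  0.0044]]
a9 arm slope 0.12413511957714657 z at y0 0.05566928024321922 2027
a9 bar slope -1.8218710616872533 z at -70 0.07295070035529456 5999
```

View pics/z9.png

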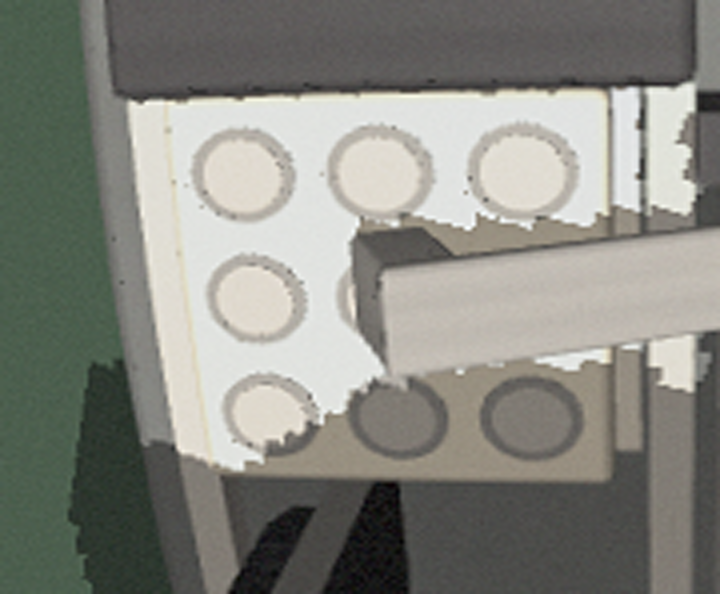

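View pics/a9.png

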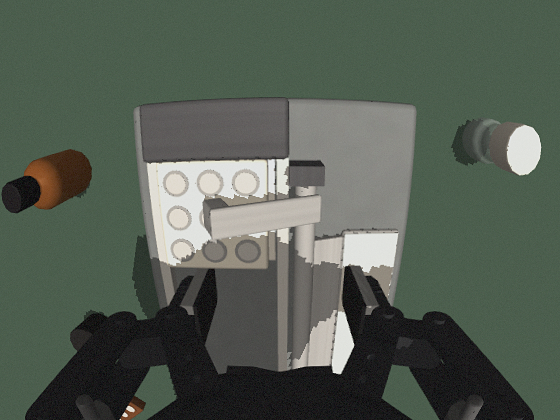

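>>> move_arm(
  deltas=[
    [0,-0.002,0,0,0,0,-0.46],
    [0,-0.002,0,0,0,0,-0.46],
    [0,-0.003,0,0,0,0,-0.46],
    [0,-0.003,0,0,0,0,-0.46],
    [0,0,0,0,0,0,-0.46],
    [-0.002,0,0,0,0,0,-0.46],
    [-0.002,0,0,0,0,0,-0.46],
    [-0.002,0,0,0,0,0,-0.46],
    [-0.002,0,0,0,0,0,-0.46],
    [-0.003,0,0,0,0,0,-0.46],
    [-0.003,0,0,0,0,0,-0.46],
    [-0.003,0,0,0,0,0,-0.46],
  ],
)

```text
time: 10.83
eef_pos: [0.6173, 0.0794, 0.0602]
tool_rot: [0.572, 0.415, 0.573, -0.416]
force: [-0.0, 0.0, 0.9]
finger_gap: 0.728
```

>>> move_arm(
  deltas=[
    [-0.005,0,0,0,0,0,-0.46],
    [-0.01,0,0,0,0,0,-0.46],
    [-0.015,0,0,0,0,0,-0.46],
    [-0.015,0,0,0,0,0,-0.46],
    [-0.015,0,0,0,0,0,-0.46],
    [-0.015,0,0,0,0,0,-0.46],
    [-0.015,-0.01,0,0,0,0,-0.46],
    [-0.01,-0.02,0,0,0,0,-0.46],
    [-0.01,-0.02,0,0,0,0,-0.46],
    [0,-0.01,0,0,0,0,-0.46],
    [0,0,0,0,0,0,-0.46],
    [0,0,0,0,0,0,-0.46],
  ],
)

```text
time: 11.83
eef_pos: [0.5612, 0.0606, 0.1709]
tool_rot: [0.572, 0.416, 0.572, -0.416]
force: [-0.1, -0.7, 0.6]
finger_gap: 0.731
```

```bash
python3 look.py b1;python3 ang.py b1
```

```text
11.9333 stage xy [-0.1047 -0.0229] z 0.1705 F [0.37 0.37 0.27] gap 0.7303340886235381
[[ 3.000e-04  9.509e-01  3.094e-01]
 [ 5.000e-04  3.094e-01 -9.509e-01]
 [-1.000e+00  4.000e-04 -4.000e-04]]
b1 arm slope 0.0822377016922461 z at y0 0.05282299126096543 477
b1 bar slope -0.17208575376963392 z at -70 0.04003998354929566 1266
```

View pics/b1.png

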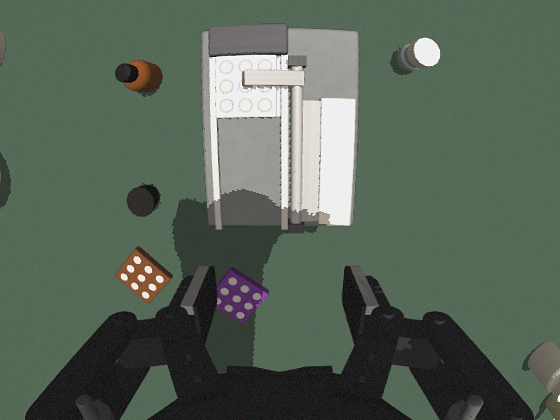

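View pics/b1s.png

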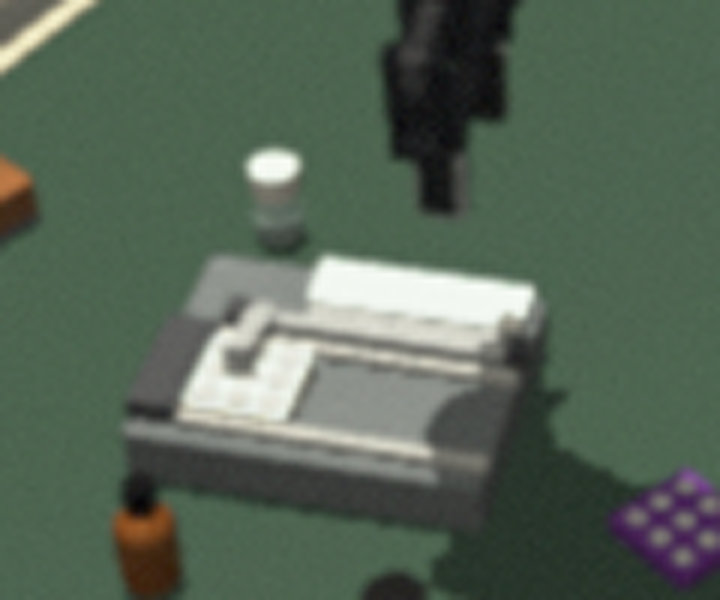

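```bash
python3 - <<'E'
from h import *
from plant import close_job
f=pickle.load(open("b1.pkl","rb"))
th=.31676;o=np.array([.6541,.1155]);Rm=np.array([[np.cos(th),-np.sin(th)],[np.sin(th),np.cos(th)]])
for p in [(217,118),(280,117.5)]: print((pix2plane(f,*p,.04,True)[:2]-o)@Rm)
close_job()
E
```

```text
[-0.03068621  0.02464299]
[-0.03131227 -0.02496354]
the job is handed in; nothing more can be done
```

The white tile is home against the end stop with the clip shut onto it, and I handed the job in at about 12 s of the 43 s allowed. I pressed the thumb bar level with one fingertip (clip about 0.37–0.38 rad, 7–11 N upward on the tool) and pushed the tile's near edge with the other.

- **Correction on the way:** the tile reached the stop slightly turned, by about 2–3°. With the bar still down I backed off a little, shifted the pushing finger to the left and pushed again. The picture then showed the tile square and flush. After that I backed off, let the clip close and moved clear.
- **Tile position:** in the last picture the near edge is at stage x of about -31 mm, where home is -30 mm. The difference is within the 2 mm calibration and inside the 2.5 mm limit.
- **Clip:** the bar's slope gives an angle of about 0.27–0.29 rad. Part of that range is above the 0.26 expected when shut on the tile, but it is under the 0.30 limit.
- **Robot and glassware:** the force on the tool was near zero at the end. The dropper, stopper and vial showed no sign of having moved in the last pictures. I did not check the jars, beaker and mortar, but the arm never came near them.
- **Checks I could not make:** the clip angle could not be read cleanly once the tile was under the arm, because the tile got into the depth fit. That the clip stayed open there rests on the tool height staying the same and on the pictures. I did not measure the clip's force on the tile.

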